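Scan the round tin at the café till

ROBOT

A 6-joint arm with a two-finger parallel gripper is mounted at the origin on the work surface. World frame = base frame: x ahead of the robot, y to its left, z up, the work surface at z = 0. Lengths are in m, angles in rad, forces in N, time in s.
With the tool pointing down it reaches from about 0.35 to 0.875 m from the base axis. Payload 4.2 kg.
Tool frame: the origin (TCP) lies at the centre of the arm's flange, where the gripper is bolted on; the fingertips stand 173 mm ahead of it and the grasp point (between the pads) lies 155 mm ahead of it; x points along the fingers, y is the direction in which the jaws open and shut, and the axes are right-handed (so a half turn about x gives the same grasp; the last joint's range is limited). The gripper opens to 85 mm and grips with 20 to 120 N. Pads are 22 mm wide; open, the fingers measure 114 mm over their backs; the gripper's body (76 mm by 85 mm) begins 54 mm behind the grasp point. The pads swing forward as they close: fully open they stand 13 mm farther back than shut.
Start: joints at [-0.857, 0.385, 0.008, 0, -1.194, -0.259], TCP at [0.275, -0.561, 0.405] pointing down, gripper open.
Joint ranges: [-3.14, 3.14], [-1.21, 2.06], [-1.07, 1.41], [-3.16, 2.05], [-2.99, -0.16], [-3.1, 3.1]. Speed limits (rad/s): [2.79, 2.79, 3.14, 3.14, 3.14, 3.14].

INTERFACE

Orientations are given as a unit quaternion [x, y, z, w].
In Python, from cell import arm, grab_frame, order, finder gives the robot as it stands.
- The arm moves only by the tool send_rows, never from a script. Its argument "series" is one flat list of numbers, 7 for each row, row after row: the shift along the tool's x, y, z in mm, then the turn, a rotation vector about the tool's x, y, z in degrees, then the finger opening in mm, from 0 to 85.4. In form: [dx, dy, dz, rx, ry, rz, grip, dx, dy, dz, rx, ry, rz, grip, ...]. A call has 1 to 8 rows; each row shifts and turns the commanded pose from where the row before left it, along the tool's axes as they then stand; what a row does not reach is not made up. A row lasts 1/12 s, in which the tool goes at most 41.7 mm and 7.16 degrees, less where a joint would pass 70% of its speed; a pose out of reach is approached as far as the arm can. A call with a gripper value outside its range is refused whole. The fingers move at their own pace and stop on an object; "squeeze" is the grip in N (left out, the last holds). Time passes only in rows, so rows that do not move let the fingers close. It gives the time, the measured TCP pose, the force and the opening at its end, in the units of the state.
- arm.get_obs(): the state, without advancing time (a new reading comes with each control period).
- grab_frame(name): name is "scene" or "top"; returns a dict with "frame" (400x640x3 uint8, red, green, blue), "fovy" (degrees; the focal length in pixels is half the picture's height over the tangent of half this angle, whatever the lens; pixels are square), "cx", "cy" (the principal point, pixels), "R" (3x3) and "t" (3): a world point X has camera coordinates R X + t. Camera axes: x right, y down, z forward; pixel columns grow to the right and rows downward; lengths in m; the calibration is good to about 2 mm. A picture is of the moment at which its call begins. There is no depth.
- order.sign_off(): hands the job in, once; it reports no verdict.
Trained networks look in the newest picture that a camera, given by its name, has taken for a name from the list of things; names that differ only in an ending like _2 or _b are one class to them, and where a whole thing is asked for, a point or a joint stands for the part that bears it (a point fixed in the world has none). Each returns a list of dicts, best first, with "conf" (0 to 1); they miss things now and then, are a little off and sometimes report something else, mostly with a low value. They report only what shows in the picture. A call takes as long as a camera call. They do not tell look-alikes from the thing itself.
- finder.boxes_of(camera, label): "rect" ([left, top, right, bottom] in pixels, round what is visible of it).
- finder.masks_of(camera, label): "region" (400x640 bool, what is visible of it) and "rect" ([left, top, right, bottom] in pixels, round what is visible of it).
The state is a dict: "t": time; "joint_pos": joint angles; "qvel": joint speeds; "effort": joint torques, N m; "eef_pos": TCP position; "ee_rot": TCP orientation; "contact_force": force on the tool from outside, world axes, zero at the start; "moment": the same for the moment, N m; "finger_gap": finger opening in m.
Only numpy, scipy, OpenCV 4.12 (cv2) and the standard library are available. Lean on these libraries where they do the work, as an engineer would, in place of code of your own. Each camera call takes 0.05 s, during which the arm holds its last target.

TASK

Ring up the round tin: first set it lid up, fully home in the pad with the round recess, and let go of it. Then draw the hand scanner up out of its holder, turn it nose down, about halfway between level and straight down, and finish while still holding it raised and still, its window aimed at the middle of the seated tin's lid from about 10 cm away and touching nothing but the gripper. Leave the square tin, mug, spray bottle and sugar jar where they are.

Things in the scene. Friction and masses are not known exactly. Their poses are not given: they have to be found in the camera images.
- round_tin_center (a point): centre (half-way up) of the loose round teal tin, 56 mm diameter, 34 mm high, about 0.14 kg, with a thin brass band and a white striped sticker on its lid; z up through the lid. It starts standing on the counter. Take it high enough that the fingertips stay at least 10 mm above its underside, as the pad comes 8 mm up its side.
- round_tin_lid (a point): centre of the top face of the round tin's lid, 17 mm above its centre
- round_pad: fixed cream pad 90 x 90 x 16 mm with a round recess in its middle, 60 mm diameter, 8 mm deep, 2.5 mm lead-in bevel (floor 8 mm above the counter); origin at the centre of its underside, z up
- round_pad_hole0 (a point): centre of the mouth of the round recess, at the pad's top face, 16 mm above the counter; a seated tin's centre is 9 mm above it and its lid 26 mm above it
- square_pad: fixed cream pad of the same size with a square recess 54 mm wide, 8 mm deep; the round tin does not fit it. Origin at the centre of its underside
- scanner_center (a point): middle of the hand scanner's head, straight above the handle: grip here from above across its 46 mm width (y). Pale grey head 110 (x) x 46 (y) x 42 (z) mm, reaching 75 mm to -x and 35 mm to +x of this point. It stands level in its holder at the start, z up, window roughly facing the robot. x points out of the head's back: the window looks along -x
- scanner_window (a point): centre of the scanner's dark red window, on the front (-x) face of the head, 75 mm along -x from scanner_center, same axes: it looks along -x; the beam is aimed at the lid when the lid's middle lies straight ahead of it
- scanner: the same hand scanner, same axes, about 0.22 kg, balanced near the handle's axis; origin at the centre of the foot of its black handle, which is 34 (x) x 28 (y) mm and runs straight down from the head; the foot is 116 mm below scanner_center
- holder: fixed grey holder: base 110 x 90 x 10 mm, in its middle an upright open sleeve, outer 48 x 42 mm, rim 75 mm and floor 15 mm above the counter. The scanner's handle stands loosely in it, 60 mm deep, 2 mm clear all round, and is drawn straight up; the head's underside is then 110 mm, its top 152 mm above the counter. Origin at the centre of its underside
- square_tin: bystander: loose rust-red square tin 50 x 50 x 34 mm; origin at the centre of its underside
- mug: bystander: loose white mug, 80 mm diameter, 85 mm high; origin at the centre of its underside
- spray_bottle: bystander: loose green spray bottle, 68 mm diameter, 215 mm high, white spray head; origin at the centre of its underside
- sugar_jar: bystander: loose amber jar, 70 mm diameter, 80 mm high; origin at the centre of its underside
Things that resemble listed ones, but are neither listed nor needed, are in the scene too. What is shaped like the part that bears round_tin_center but blue or green is not meant.

How it is judged:
On the way, in this order (a step that is already met when the one before it is completed fails the run):
1. the round tin is seated in the round recess and let go (horizontal distance between round_tin_center and round_pad_hole0 below 0.006 m and z of round_tin_center in the frame of round_pad below 0.0275 m and angle between round_tin_center's own z axis and vertical below 0.08 rad and contact force between the fingers and round_tin below 0.2 N), for 0.2 s.
2. the scanner is drawn clear of its holder (z of scanner in the frame of holder above 0.078 m and contact force between scanner and holder below 0.2 N and contact force between the fingers and scanner above 2 N), for 0.2 s.
At the end, for the whole second after the job is handed in: Tin in the round recess (6 mm of centre, on the floor within 2.5 mm, level), fingers off it. Scanner gripped, still, touching nothing else, head above 100 mm, handle foot above 30 mm, looking 25 to 70 degrees below level; lid middle 50 to 170 mm ahead of the window, within 22 mm of its line (all of step 1 and y of round_tin_lid in the frame of scanner_window between -0.022 and 0.022 m and z of round_tin_lid in the frame of scanner_window between -0.022 and 0.022 m and x of round_tin_lid in the frame of scanner_window between -0.17 and -0.05 m and angle between scanner_window's own x axis and vertical between 0.35 and 1.13 rad and height (world z) of scanner_center above 0.1 m and height (world z) of scanner above 0.03 m and contact force between the fingers and scanner above 2 N and linear speed of scanner below 0.03 m/s and linear speed of round_tin below 0.02 m/s and contact force between scanner and holder below 0.2 N and contact force between scanner and round_tin below 0.2 N and contact force between scanner and round_pad below 0.2 N and contact force between scanner and square_pad below 0.2 N and contact force between scanner and square_tin below 0.2 N and contact force between scanner and mug below 0.2 N and contact force between scanner and spray_bottle below 0.2 N and contact force between scanner and sugar_jar below 0.2 N); the arm keeps its last pose, push and grip.
It fails at once if the square tin is shifted by more than 30 mm or tipped over (distance of square_tin from where it was at the start of the episode above 0.03 m or angle between square_tin's own z axis and vertical above 0.5 rad).
It fails at once if the spray bottle is shifted by more than 30 mm or tipped over (distance of spray_bottle from where it was at the start of the episode above 0.03 m or angle between spray_bottle's own z axis and vertical above 0.5 rad).
It fails at once if the mug is shifted by more than 30 mm or tipped over (distance of mug from where it was at the start of the episode above 0.03 m or angle between mug's own z axis and vertical above 0.5 rad).
It fails at once if the sugar jar is shifted by more than 30 mm or tipped over (distance of sugar_jar from where it was at the start of the episode above 0.03 m or angle between sugar_jar's own z axis and vertical above 0.5 rad).
It also fails if it takes over 53 s, if anything falls off the work surface, if the arm or the gripper's body presses on something with over 40 N, if the wrist force passes 120 N, or if a joint passes its speed limit or range.

## Working session

There is one attempt and no reset: what is moved stays moved. The work goes in short steps, Python scripts to look and compute and a tool call to move; the robot and the scene stay as the last step left them, time stands still between calls to the robot, and variables do not carry over. Pictures are saved under pics/ and viewed, and the job is handed in when it is done.

Besides the shell and the picture viewer there is one more tool, called as name(argument=value, ...) on one line, values as JSON. send_rows: Moves the arm, as the interface text tells. Its arguments: {"type":"object","properties":{"series":{"type":"array"},"squeeze":{"type":"number"}},"required":["series"]}

```bash
ls; mkdir -p pics; python3 - <<'E'
from cell import arm, grab_frame
import cv2
print(arm.get_obs())
for n in("scene","top"):
    f=grab_frame(n); print(n,f["fovy"],f["cx"],f["cy"],f["R"],f["t"])
    cv2.imwrite(f"pics/{n}0.png",f["frame"][:,:,::-1])
E
```

```text
pics
{'t': 0.0, 'joint_pos': array([-8.57388049e-01,  3.85578057e-01,  6.62856639e-03, -4.96143591e-04,
       -1.19400791e+00, -2.58584972e-01]), 'qvel': array([ 9.96762445e-05, -3.17128506e-03, -1.47561063e-04, -4.00471047e-04,
       -1.21892514e-03,  1.86055736e-03]), 'effort': array([-1.13742142e-03, -3.92288482e+01,  1.88395411e+01,  4.18619335e+00,
       -4.82378571e-03, -7.68275981e-06]), 'eef_pos': array([ 0.27450087, -0.56126885,  0.40360968]), 'ee_rot': array([-0.15860699,  0.68912795,  0.16011046,  0.6887025 ]), 'contact_force': array([ 0.02157547,  0.21972575, -0.65631591]), 'moment': array([-0.00225625, -0.00785446, -0.02834286]), 'finger_gap': 0.08528944546931762}
scene 52.916935343272876 321.5089287247357 200.2845436837567 [[-0.76999279  0.63804938  0.00202344]
 [ 0.51128917  0.61891054 -0.59626599]
 [-0.38169948 -0.45808595 -0.80278439]] [ 0.39893967 -0.20845643  1.36559703]
top 48.224761163744006 317.69646528552903 205.26510285602535 [[-0.02053557 -0.99976429  0.00704696]
 [-0.99742017  0.02000148 -0.06894155]
 [ 0.06878435 -0.00844453 -0.99759581]] [0.01034422 0.54915632 1.24640891]
```

View pics/scene0.png

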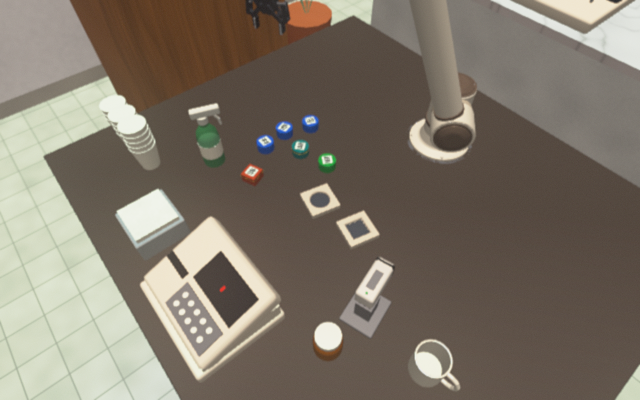

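View pics/top0.png

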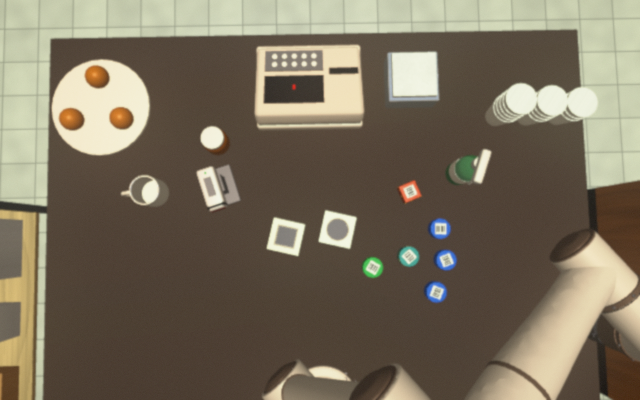

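```bash
cat > h.py <<'E'
import numpy as np, cv2
def ray(f,u,v):
    h=f["frame"].shape[0]; fl=h/2/np.tan(np.radians(f["fovy"])/2)
    d=np.array([(u-f["cx"])/fl,(v-f["cy"])/fl,1.0]); R=np.array(f["R"]);t=np.array(f["t"])
    return -R.T@t, R.T@d
def onz(f,u,v,z):
    c,d=ray(f,u,v); return c+d*(z-c[2])/d[2]
def proj(f,X):
    h=f["frame"].shape[0]; fl=h/2/np.tan(np.radians(f["fovy"])/2)
    p=np.array(f["R"])@np.array(X)+np.array(f["t"]); return np.array([f["cx"]+fl*p[0]/p[2],f["cy"]+fl*p[1]/p[2]])
E
python3 - <<'E'
from cell import *
import numpy as np
from h import *
np.set_printoptions(precision=4,suppress=True)
for cam in("top","scene"):
    f=grab_frame(cam)
    for n,z in(("round_tin_center",.034),("round_pad",.016),("square_pad",.016),("scanner_center",.152),("scanner_window",.13),("holder",.01),("square_tin",.034),("mug",.085),("spray_bottle",.2),("sugar_jar",.08)):
        for m in finder.masks_of(cam,n)[:3]:
            ys,xs=np.nonzero(m["region"]);
            print(cam,n,round(m["conf"],2),np.array(m["rect"]),len(xs),np.array([xs.mean(),ys.mean()]),onz(f,xs.mean(),ys.mean(),z))
E
```

```text
top round_tin_center 0.81 [428.1 221.2 448.2 242.1] 350 [438.5771 228.9857] [ 0.4751 -0.3369  0.034 ]
top round_tin_center 0.64 [425.9 279.4 445.8 302.8] 352 [434.5398 291.179 ] [ 0.3036 -0.3189  0.034 ]
top round_tin_center 0.63 [359.  259.5 383.8 276.5] 376 [371.4415 266.6436] [ 0.3746 -0.1462  0.034 ]
top round_pad 0.8 [319.3 210.4 359.8 247.5] 1003 [337.1944 229.2084] [ 0.4805 -0.0546  0.016 ]
top round_pad 0.19 [267.2 218.2 305.9 258.5] 996 [285.2359 236.4839] [0.463  0.0926 0.016 ]
top square_pad 0.9 [266.2 218.9 304.7 256.3] 972 [285.0988 236.8642] [0.4619 0.093  0.016 ]
top scanner_center 0.75 [194.9 165.7 229.  208.7] 850 [211.4353 189.4235] [0.5857 0.2688 0.152 ]
top scanner_window 0.82 [198.1 169.3 225.5 213.3] 810 [211.3432 189.1099] [0.589  0.2741 0.13  ]
top holder 0.7 [217.3 166.3 241.1 205.3] 543 [227.267 184.14 ] [0.6155 0.2562 0.01  ]
top square_tin 0.68 [194.9 167.2 229.3 211.9] 847 [211.268  188.4758] [0.6013 0.2963 0.034 ]
top mug 0.66 [122.4 179.  167.3 206.1] 1011 [147.8952 191.2038] [0.5916 0.4543 0.085 ]
top mug 0.46 [318.8 212.9 354.6 249. ] 1046 [337.0832 2
[... 888 characters left out ...]
.9926] [0.4695 0.0991 0.016 ]
scene scanner_center 0.73 [356.8 260.  393.1 308.7] 1091 [373.8286 282.7379] [0.6011 0.2803 0.152 ]
scene scanner_window 0.39 [341.  296.6 391.9 337.6] 1206 [364.7123 315.8109] [0.6608 0.3173 0.13  ]
scene holder 0.81 [342.2 297.4 391.1 335.9] 1163 [364.7764 315.6122] [0.6212 0.291  0.01  ]
scene square_tin 0.59 [238.4 166.6 265.9 185.2] 341 [252.1261 174.9413] [ 0.591  -0.2434  0.034 ]
scene mug 0.59 [407.4 341.7 461.3 391.3] 1783 [431.8474 365.2978] [0.6107 0.4757 0.085 ]
scene spray_bottle 0.71 [188.8 101.2 226.2 167.8] 1309 [208.1543 135.3942] [ 0.6655 -0.3049  0.2   ]
scene sugar_jar 0.58 [310.7 322.8 342.8 361.8] 926 [327.6317 341.6361] [0.747 0.297 0.08 ]
```

Top view: the teal tin is at about (409,257), a green look-alike at (372,267), and three blue ones. The round pad is at (337,229), the scanner at (211,189). I'll zoom in for precise fits.

```bash
python3 - <<'E'
from cell import *
import cv2,numpy as np
from h import *
f=grab_frame("top"); g=f["frame"][:,:,::-1]
a=cv2.resize(g[210:310,310:470],None,fx=5,fy=5,interpolation=cv2.INTER_CUBIC)
b=cv2.resize(g[150:230,180:260],None,fx=7,fy=7,interpolation=cv2.INTER_CUBIC)
cv2.imwrite("pics/a.png",a);cv2.imwrite("pics/b.png",b)
f=grab_frame("scene"); g=f["frame"][:,:,::-1]
cv2.imwrite("pics/c.png",cv2.resize(g[250:345,330:420],None,fx=6,fy=6,interpolation=cv2.INTER_CUBIC))
cv2.imwrite("pics/d.png",cv2.resize(g[110:230,240:390],None,fx=5,fy=5,interpolation=cv2.INTER_CUBIC))
E
```

```text
(no output)
```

View pics/a.png

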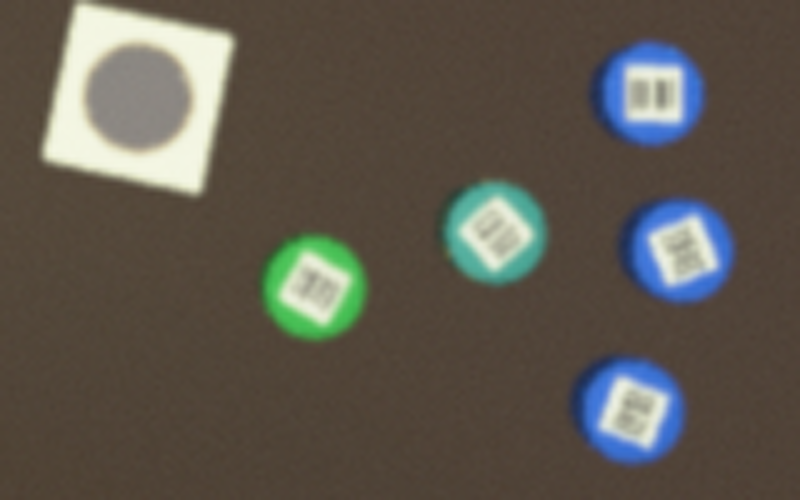

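View pics/b.png

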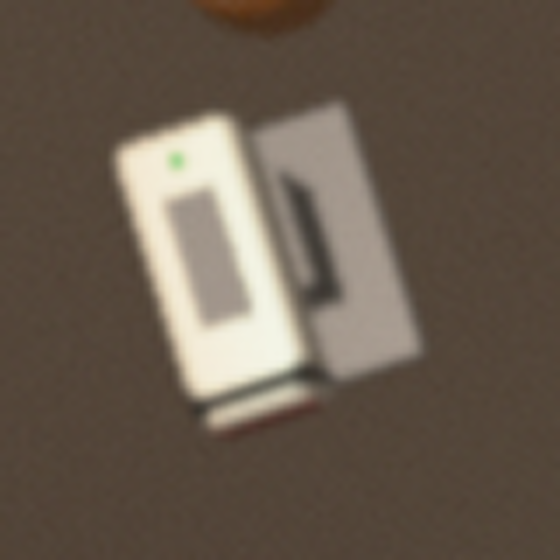

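View pics/c.png

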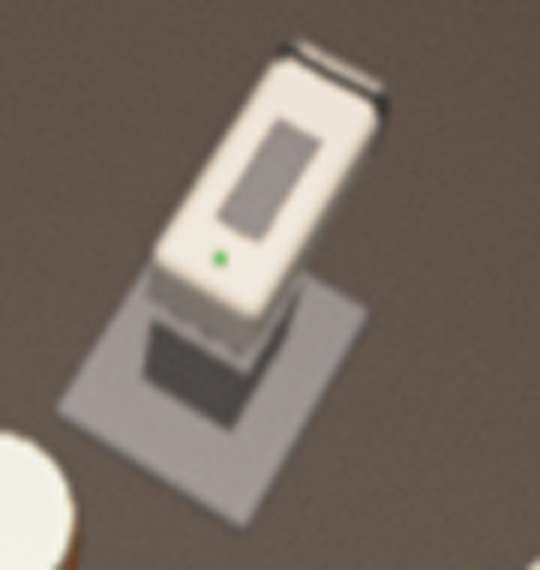

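View pics/d.png

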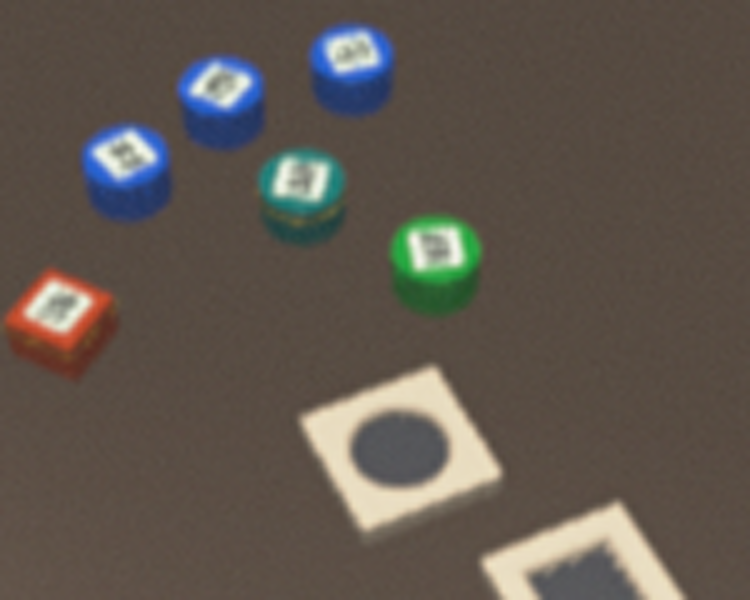

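```bash
python3 - <<'E'
from cell import *
import cv2,numpy as np
from h import *
np.set_printoptions(precision=4,suppress=True)
F={c:grab_frame(c) for c in("top","scene")}
def px(c,x0,y0,s): return [((x+.5)/s-.5+x0,(y+.5)/s-.5+y0) for x,y in c]
T=F["top"];S=F["scene"]
print("tin",[onz(T,*p,.034) for p in px([(495,233)],310,210,5)],[onz(S,*p,.034) for p in px([(303,181)],240,110,5)])
for f,c in((T,px([(76,3),(235,37),(203,194),(42,159)],310,210,5)),(S,px([(301,417),(435,366),(501,474),(366,532)],240,110,5))):
    P=np.array([onz(f,*p,.016) for p in c]); print(P,P.mean(0),np.linalg.norm(P-np.roll(P,1,0),axis=1))
print("hole",onz(T,*px([(138,98)],310,210,5)[0],.014),onz(S,*px([(400,448)],240,110,5)[0],.014))
# scanner top corners (back-left,back-right,front..)
for f,c in((T,px([(113,150),(230,112),(310,365),(192,402)],180,150,7)),(S,px([(155,250),(250,318),(382,115),(283,52)],330,250,6))):
    P=np.array([onz(f,*p,.152) for p in c]); print("sc",P,P.mean(0),np.linalg.norm(P-np.roll(P,1,0),axis=1))
# holder base
for f,c in((T,px([(345,103),(422,353)],180,150,7)),(S,px([(57,408),(245,527),(367,313)],330,250,6))):
    P=np.array([onz(f,*p,.01) for p in c]); print("ho",P,np.linalg.norm(P-np.roll(P,1,0),axis=1))
E
```

```text
tin [array([ 0.4012, -0.2504,  0.034 ])] [array([ 0.4026, -0.2474,  0.034 ])]
[[ 0.535  -0.0207  0.016 ]
 [ 0.5139 -0.1104  0.016 ]
 [ 0.4257 -0.09    0.016 ]
 [ 0.4472  0.0004  0.016 ]] [ 0.4805 -0.0552  0.016 ] [0.0903 0.0922 0.0906 0.0929]
[[ 0.5137 -0.1075  0.016 ]
 [ 0.4263 -0.0864  0.016 ]
 [ 0.449   0.0008  0.016 ]
 [ 0.5361 -0.0176  0.016 ]] [ 0.4813 -0.0527  0.016 ] [0.0926 0.0899 0.0901 0.089 ]
hole [ 0.4805 -0.0547  0.014 ] [ 0.4817 -0.0529  0.014 ]
sc [[0.6336 0.3085 0.152 ]
 [0.6467 0.2661 0.152 ]
 [0.5538 0.2376 0.152 ]
 [0.5413 0.2802 0.152 ]] [0.5938 0.2731 0.152 ] [0.0965 0.0444 0.0971 0.0444]
sc [[0.6459 0.2692 0.152 ]
 [0.6373 0.3098 0.152 ]
 [0.5435 0.2837 0.152 ]
 [0.5535 0.2409 0.152 ]] [0.595  0.2759 0.152 ] [0.0966 0.0415 0.0974 0.044 ]
ho [[0.6727 0.2513 0.01  ]
 [0.5694 0.2207 0.01  ]] [0.1077 0.1077]
ho [[0.6731 0.2545 0.01  ]
 [0.6475 0.3383 0.01  ]
 [0.5464 0.3065 0.01  ]] [0.137  0.0877 0.106 ]
```

```bash
cat >> h.py <<'E'
from scipy.spatial.transform import Rotation as Ro
np.set_printoptions(precision=4,suppress=True)
def delta(o,pos,R=None):
    """print shift in tool axes (mm) and rotvec (deg) from measured pose to target"""
    C=Ro.from_quat(o["ee_rot"]).as_matrix(); p=np.array(o["eef_pos"])
    print("pos",p,"F",np.array(o["contact_force"]),"gap",o["finger_gap"],"t",o["t"],"q",np.array(o["joint_pos"]))
    print("axes x",C[:,0],"y",C[:,1],"z",C[:,2])
    print("shift(mm, current axes)",C.T@(np.array(pos)-p)*1e3)
    if R is not None:
        R=np.array(R); print("rotvec deg",np.degrees(Ro.from_matrix(C.T@R).as_rotvec()),"shift in target axes",R.T@(np.array(pos)-p)*1e3)
def frame(x,y):
    x=np.array(x,float);x/=np.linalg.norm(x);y=np.array(y,float);y-=x*(x@y);y/=np.linalg.norm(y)
    return np.stack([x,y,np.cross(x,y)],1)
E
python3 - <<'E'
from cell import *
from h import *
for y in((1,0,0),(-1,0,0)):
    delta(arm.get_obs(),[.4019,-.2489,.184],frame([0,0,-1],y))
E
```

```text
pos [ 0.2746 -0.5614  0.4047] F [ 0.3049 -0.2268 -0.5372] gap 0.08531716965215054 t 1.4 q [-0.8574  0.3847  0.0079 -0.     -1.194  -0.2586]
axes x [ 0.  0. -1.] y [-0.4393  0.8983 -0.    ] z [0.8983 0.4393 0.    ]
shift(mm, current axes) [220.7127 224.8316 251.677 ]
rotvec deg [116.0594   0.0006  -0.0007] shift in target axes [ 220.7099  127.3247 -312.5384]
pos [ 0.2746 -0.5614  0.4047] F [ 0.3049 -0.2268 -0.5372] gap 0.08531716965215054 t 1.4 q [-0.8574  0.3847  0.0079 -0.     -1.194  -0.2586]
axes x [ 0.  0. -1.] y [-0.4393  0.8983 -0.    ] z [0.8983 0.4393 0.    ]
shift(mm, current axes) [220.7127 224.8316 251.677 ]
rotvec deg [-63.9406   0.0006   0.0005] shift in target axes [ 220.7099 -127.3247  312.5384]
```

send_rows(series=[10,0,0,-7,0,0,85,10,0,0,-7,0,0,85,10,0,0,-7,0,0,85,10,0,0,-7,0,0,85,10,0,0,-7,0,0,85,10,0,0,-7,0,0,85,10,0,0,-7,0,0,85,10,0,0,-7,0,0,85])

```text
t: 2.07
eef_pos: [0.2746, -0.5615, 0.3243]
ee_rot: [-0.466, 0.532, 0.466, 0.532]
contact_force: [0.8, -0.6, -0.1]
finger_gap: 0.0849
```

send_rows(series=[10,-4,7,-7.1,0,0,85,0,-15,38,0,0,0,85,0,-15,38,0,0,0,85,0,-15,38,0,0,0,85,0,-15,38,0,0,0,85,0,-15,38,0,0,0,85,0,-15,38,0,0,0,85,0,-15,38,0,0,0,85])

```text
t: 2.73
eef_pos: [0.3888, -0.2889, 0.315]
ee_rot: [-0.497, 0.504, 0.496, 0.504]
contact_force: [2.0, -0.3, 0.1]
finger_gap: 0.085
```

```bash
python3 - <<'E'
from cell import *
from h import *
delta(arm.get_obs(),[.4019,-.2489,.184],frame([0,0,-1],(-1,0,0)))
E
```

```text
pos [ 0.3888 -0.2889  0.315 ] F [ 1.9738 -0.3003  0.0552] gap 0.08498703866294763 t 2.7333 q [-0.3027  0.2381 -0.4573  0.0002 -0.8746  0.2877]
axes x [ 0.0007 -0.0004 -1.    ] y [-0.9999  0.0149 -0.0007] z [ 0.0149  0.9999 -0.0004]
shift(mm, current axes) [131.028  -12.434   40.1942]
rotvec deg [-0.8531 -0.0206  0.0426] shift in target axes [131.0329 -13.1282  39.9568]
```

send_rows(series=[15,-12,36,0,0,0,85,25,0,0,0,0,0,85,25,0,0,0,0,0,85,0,0,0,0,0,0,85,0,0,0,0,0,0,85])

```text
t: 3.15
eef_pos: [0.401, -0.2547, 0.2493]
ee_rot: [-0.496, 0.504, 0.497, 0.503]
contact_force: [0.7, 0.0, -0.3]
finger_gap: 0.085
```

```bash
python3 - <<'E'
from cell import *
from h import *
delta(arm.get_obs(),[.4019,-.2489,.184],frame([0,0,-1],(-1,0,0)))
for c in("top","scene"):
    f=grab_frame(c); cv2.imwrite(f"pics/{c}1.png",cv2.resize(f["frame"][:,:,::-1][(200 if c=="top" else 90):][:120],None,fx=1,fy=1) )
E
```

```text
pos [ 0.401  -0.2547  0.2493] F [ 0.6524  0.0463 -0.3287] gap 0.08496450650443568 t 3.15 q [-0.2227  0.3186 -0.5556  0.0005 -0.6992  0.2084]
axes x [-0.0026  0.0003 -1.    ] y [-0.9999  0.014   0.0026] z [0.014  0.9999 0.0002]
shift(mm, current axes) [65.2919 -1.025   5.7983]
rotvec deg [-0.8     0.0148 -0.1492] shift in target axes [65.293  -0.9361  5.8015]
```

View pics/scene1.png

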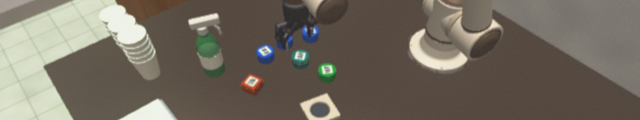

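send_rows(series=[0,-1,6,-0.8,0,0,85,20,0,0,0,0,0,85,20,0,0,0,0,0,85,15,0,0,0,0,0,85,8,0,0,0,0,0,85,2,0,0,0,0,0,85,0,0,0,0,0,0,85])

```text
t: 3.83
eef_pos: [0.4023, -0.249, 0.1851]
ee_rot: [-0.5, 0.5, 0.5, 0.5]
contact_force: [1.4, 0.4, 0.8]
finger_gap: 0.0851
```

```bash
python3 - <<'E'
from cell import *
from h import *
delta(arm.get_obs(),[.4019,-.2489,.184],frame([0,0,-1],(-1,0,0)))
for c,y,x in(("top",200,340),("scene",90,240)):
    f=grab_frame(c); cv2.imwrite(f"pics/{c}2.png",cv2.resize(f["frame"][y:y+110,x:x+150,::-1],None,fx=5,fy=5) )
E
```

```text
pos [ 0.4023 -0.249   0.1851] F [1.4016 0.392  0.7778] gap 0.08508574927075123 t 3.8333 q [-0.2097  0.4277 -0.6195  0.0003 -0.5231  0.2088]
axes x [ 0.0005 -0.0002 -1.    ] y [-1.      0.0007 -0.0005] z [ 0.0007  1.     -0.0002]
shift(mm, current axes) [1.066  0.3846 0.1263]
rotvec deg [-0.0414 -0.0142  0.0282] shift in target axes [1.0662 0.384  0.1263]
```

View pics/scene2.png

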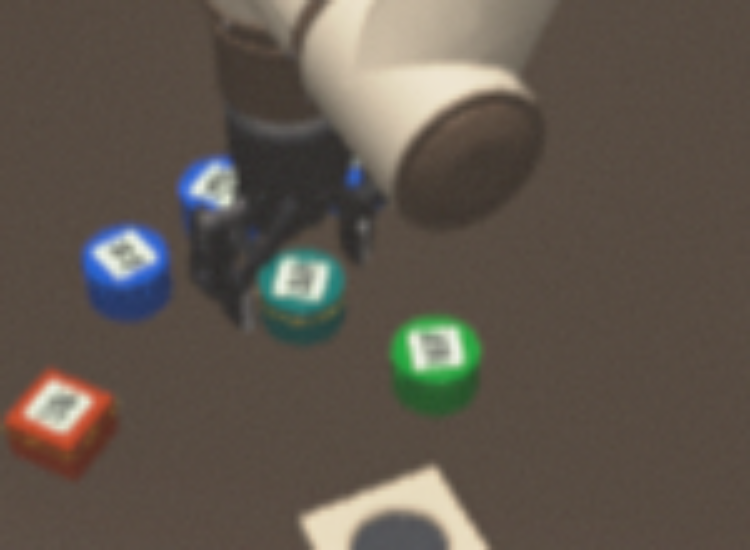

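The jaws straddle the teal tin, with tips at about (245,325) and (355,255) in the crop and the tin between them. Closing.

send_rows(series=[0,0,0,0,0,0,40,0,0,0,0,0,0,40,0,0,0,0,0,0,40,0,0,0,0,0,0,40,0,0,0,0,0,0,40,0,0,0,0,0,0,40], squeeze=40)

```text
t: 4.43
eef_pos: [0.4019, -0.2488, 0.1857]
ee_rot: [-0.5, 0.5, 0.5, 0.5]
contact_force: [-1.8, 1.0, 6.7]
finger_gap: 0.0549
```

send_rows(series=[-5,0,0,0,0,0,40,-15,0,0,0,0,0,40,-20,0,0,0,0,0,40,-20,0,0,0,0,0,40,-10,0,0,0,0,0,40,0,0,0,0,0,0,40])

```text
t: 4.93
eef_pos: [0.4026, -0.249, 0.2572]
ee_rot: [0.502, -0.499, -0.498, -0.501]
contact_force: [0.9, -0.2, -1.7]
finger_gap: 0.0547
```

```bash
python3 - <<'E'
from cell import *
from h import *
delta(arm.get_obs(),[.481,-.0538,.26],frame([0,0,-1],(-1,0,0)))
for c,y,x in(("top",200,340),("scene",90,240)):
    f=grab_frame(c); cv2.imwrite(f"pics/{c}3.png",cv2.resize(f["frame"][y:y+110,x:x+150,::-1],None,fx=5,fy=5) )
E
```

```text
pos [ 0.4026 -0.249   0.2572] F [ 0.8984 -0.1641 -1.7188] gap 0.054723874217524456 t 4.9333 q [-0.2094  0.3023 -0.5532  0.0004 -0.7095  0.2087]
axes x [ 0.0056 -0.0014 -1.    ] y [-1.      0.0004 -0.0056] z [ 0.0004  1.     -0.0014]
shift(mm, current axes) [ -2.6334 -78.3039 195.212 ]
rotvec deg [-0.0243 -0.0823  0.3208] shift in target axes [ -2.7916 -78.3715 195.1827]
```

View pics/scene3.png

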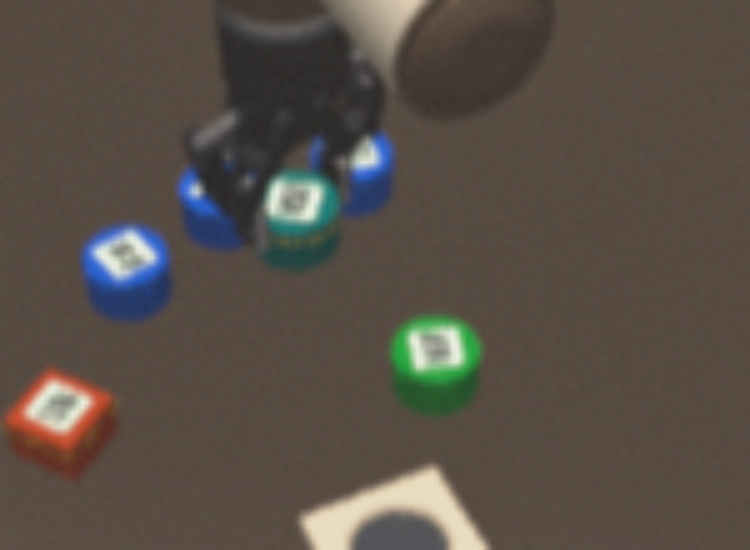

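send_rows(series=[0,-8,17,0,0,0,40,0,-13,33,0,0,0,40,0,-13,33,0,0,0,40,0,-13,33,0,0,0,40,0,-13,33,0,0,0,40,0,-12,30,0,0,0,40,0,-6,16,0,0,0,40,0,0,0,0,0,0,40])

```text
t: 5.7
eef_pos: [0.4813, -0.0511, 0.2536]
ee_rot: [-0.501, 0.499, 0.501, 0.499]
contact_force: [0.3, -0.3, -1.7]
finger_gap: 0.0547
```

send_rows(series=[15,0,0,0,0,0,40,15,0,0,0,0,0,40,0,0,0,0,0,0,40,0,0,0,0,0,0,40])

```text
t: 6.03
eef_pos: [0.4794, -0.0544, 0.2234]
ee_rot: [-0.499, 0.502, 0.501, 0.499]
contact_force: [0.3, 0.2, -1.9]
finger_gap: 0.0544
```

```bash
python3 - <<'E'
from cell import *
from h import *
delta(arm.get_obs(),[.481,-.0538,.1937],frame([0,0,-1],(-1,0,0)))
for c,y,x in(("top",180,270),("scene",130,250)):
    f=grab_frame(c); cv2.imwrite(f"pics/{c}4.png",cv2.resize(f["frame"][y:y+100,x:x+130,::-1],None,fx=6,fy=6,interpolation=cv2.INTER_CUBIC) )
E
```

```text
pos [ 0.4794 -0.0544  0.2234] F [ 0.3359  0.1785 -1.8768] gap 0.05440203813684597 t 6.0333 q [ 0.2245  0.3716 -0.5628 -0.0001 -0.6408 -0.2257]
axes x [-0.0043 -0.0009 -1.    ] y [-1.      0.0013  0.0043] z [ 0.0013  1.     -0.0009]
shift(mm, current axes) [29.7028 -1.7418  0.6789]
rotvec deg [-0.0757 -0.0534 -0.2453] shift in target axes [29.7106 -1.6155  0.649 ]
```

View pics/scene4.png

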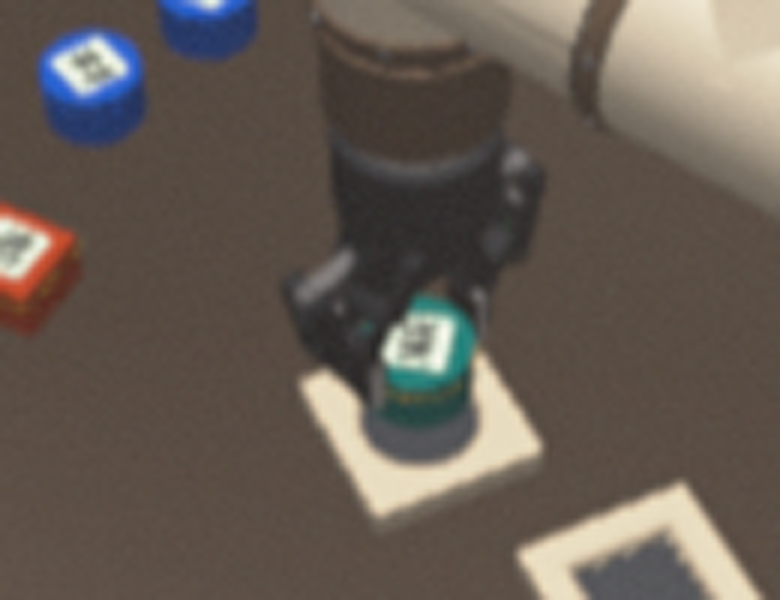

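View pics/top4.png

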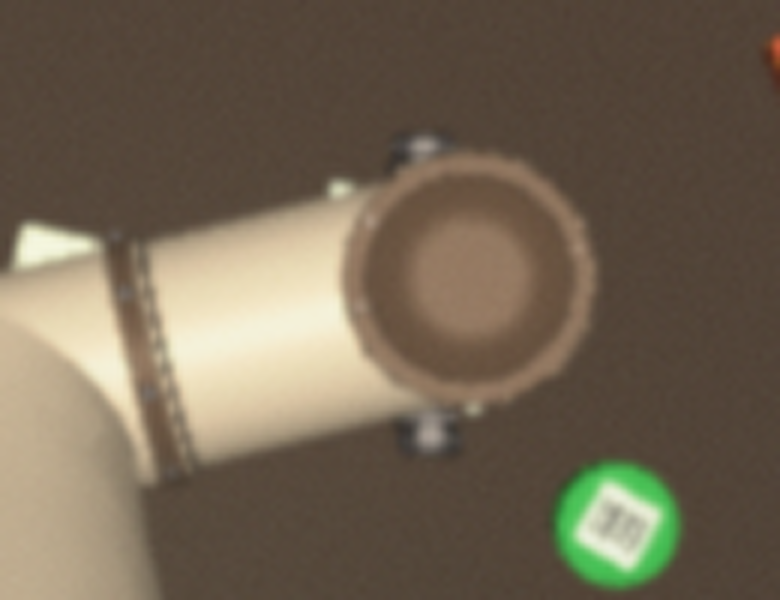

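send_rows(series=[10,-1,0,0,0,0,40,10,0,0,0,0,0,40,0,0,0,0,0,0,40,0,0,0,0,0,0,40,0,0,0,0,0,0,40])

```text
t: 6.55
eef_pos: [0.4814, -0.0539, 0.205]
ee_rot: [-0.5, 0.5, 0.5, 0.5]
contact_force: [1.6, -0.1, -1.7]
finger_gap: 0.0545
```

```bash
python3 - <<'E'
from cell import *
from h import *
for i in range(3):
    f=grab_frame("scene"); o=arm.get_obs();print(o["eef_pos"])
delta(arm.get_obs(),[.481,-.0538,.1937],frame([0,0,-1],(-1,0,0)))
y,x=130,250
cv2.imwrite(f"pics/scene5.png",cv2.resize(f["frame"][y:y+100,x:x+130,::-1],None,fx=6,fy=6,interpolation=cv2.INTER_CUBIC) )
for X in ([.481,-.0538,.016],[.481,-.0538,.053]): print((proj(f,X)-[x,y]+.5)*6-.5)
E
```

```text
[ 0.4814 -0.0539  0.2052]
[ 0.4814 -0.0539  0.2052]
[ 0.4814 -0.0539  0.2052]
pos [ 0.4814 -0.0539  0.2052] F [ 0.1754 -0.9012 -2.3894] gap 0.05472090887509127 t 6.7 q [ 0.2248  0.4045 -0.576   0.0001 -0.5891 -0.2255]
axes x [ 0.0012  0.0002 -1.    ] y [-1.      0.0006 -0.0012] z [0.0006 1.     0.0002]
shift(mm, current axes) [11.5181  0.3881  0.0647]
rotvec deg [-0.0372  0.0118  0.0692] shift in target axes [11.5185  0.3741  0.0673]
[419.9974 413.3732]
[419.8576 367.3999]
```

View pics/scene5.png

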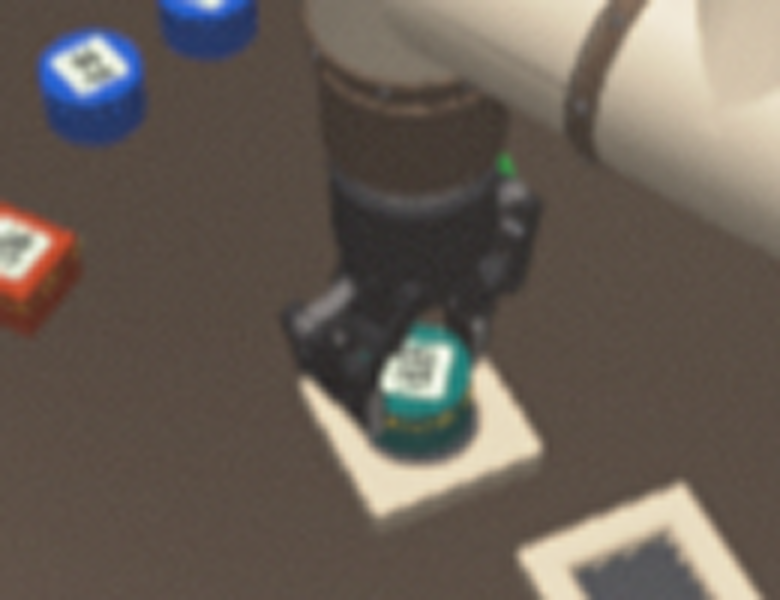

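The tin sits centred above the recess at about (420,413) in the crop. Lowering in.

send_rows(series=[4,0,0,0,0,0,40,3,0,0,0,0,0,40,2,0,0,0,0,0,40,0,0,0,0,0,0,40])

```text
t: 7.03
eef_pos: [0.4809, -0.0539, 0.1951]
ee_rot: [-0.5, 0.501, 0.5, 0.5]
contact_force: [0.2, -0.5, -1.5]
finger_gap: 0.0544
```

send_rows(series=[1,0,0,0,0,0,40,1,0,0,0,0,0,40,0,0,0,0,0,0,40,0,0,0,0,0,0,40])

```text
t: 7.37
eef_pos: [0.4812, -0.0539, 0.1938]
ee_rot: [-0.5, 0.5, 0.5, 0.5]
contact_force: [0.1, 0.1, -0.8]
finger_gap: 0.0547
```

```bash
python3 - <<'E'
from cell import *
from h import *
for i in range(2): f=grab_frame("scene")
delta(arm.get_obs(),[.481,-.0538,.1937],frame([0,0,-1],(-1,0,0)))
y,x=130,250
cv2.imwrite(f"pics/scene6.png",cv2.resize(f["frame"][y:y+100,x:x+130,::-1],None,fx=6,fy=6,interpolation=cv2.INTER_CUBIC) )
E
```

```text
pos [ 0.4812 -0.0539  0.1938] F [ 0.2465  0.1497 -1.2939] gap 0.05426997552557126 t 7.4667 q [ 0.2248  0.4247 -0.5855  0.     -0.5603 -0.2255]
axes x [ 0.0002  0.     -1.    ] y [-1.      0.0007 -0.0002] z [0.0007 1.     0.    ]
shift(mm, current axes) [0.0513 0.1875 0.0822]
rotvec deg [-0.0393  0.0026  0.0139] shift in target axes [0.0513 0.1874 0.0823]
```

View pics/scene6.png

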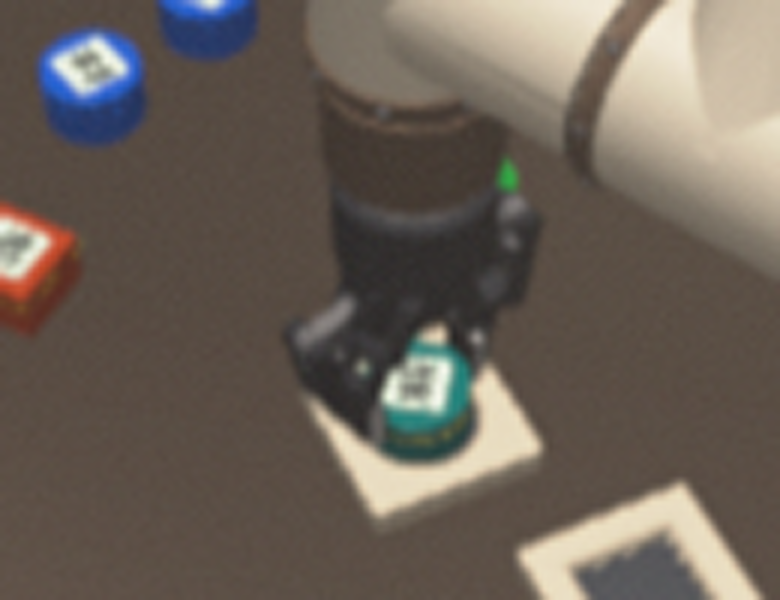

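send_rows(series=[1,0,0,0,0,0,40,0,0,0,0,0,0,40])

```text
t: 7.63
eef_pos: [0.4812, -0.0539, 0.1937]
ee_rot: [-0.5, 0.5, 0.5, 0.5]
contact_force: [-2.7, 1.4, 7.4]
finger_gap: 0.0547
```

send_rows(series=[0,0,0,0,0,0,85,0,0,0,0,0,0,85,0,0,0,0,0,0,85,0,0,0,0,0,0,85,0,0,0,0,0,0,85])

```text
t: 8.05
eef_pos: [0.4812, -0.0539, 0.1926]
ee_rot: [-0.5, 0.5, 0.5, 0.5]
contact_force: [-0.7, 1.0, 0.4]
finger_gap: 0.0852
```

send_rows(series=[-10,0,0,0,0,0,85,-25,0,0,0,0,0,85,-35,0,0,0,0,0,85,-35,0,0,0,0,0,85,-30,0,0,0,0,0,85,-20,0,0,0,0,0,85])

```text
t: 8.55
eef_pos: [0.4814, -0.0539, 0.3511]
ee_rot: [-0.501, 0.499, 0.499, 0.501]
contact_force: [0.3, 0.6, -0.0]
finger_gap: 0.0848
```

```bash
python3 - <<'E'
from cell import *
from h import *
f=grab_frame("scene")
sx=np.array([np.cos(np.radians(16.7)),np.sin(np.radians(16.7)),0]); sy=np.array([-sx[1],sx[0],0])
for s in(1,-1): delta(arm.get_obs(),[.608,.279,.32],frame([0,0,-1],s*sy))
y,x=130,250
cv2.imwrite(f"pics/scene7.png",cv2.resize(f["frame"][y:y+100,x:x+130,::-1],None,fx=6,fy=6,interpolation=cv2.INTER_CUBIC) )
for X in ([.481,-.0538,.042],[.481,-.0538,.034]): print((proj(f,X)-[x,y]+.5)*6-.5)
E
```

```text
pos [ 0.4824 -0.0539  0.3542] F [0.6972 0.4684 2.0505] gap 0.0850812891880465 t 8.6 q [ 0.2248  0.1919 -0.4047  0.0024 -0.9632 -0.2256]
axes x [ 0.0113  0.0005 -0.9999] y [-0.9999 -0.0006 -0.0113] z [-0.0006  1.      0.0005]
shift(mm, current axes) [  35.8063 -125.3828  332.7739]
rotvec deg [73.3329  0.44    0.5368] shift in target axes [ 34.2127 282.7394 215.9382]
pos [ 0.4824 -0.0539  0.3542] F [0.6972 0.4684 2.0505] gap 0.0850812891880465 t 8.6 q [ 0.2248  0.1919 -0.4047  0.0024 -0.9632 -0.2256]
axes x [ 0.0113  0.0005 -0.9999] y [-0.9999 -0.0006 -0.0113] z [-0.0006  1.      0.0005]
shift(mm, current axes) [  35.8063 -125.3828  332.7739]
rotvec deg [-106.665    -0.5812    0.4765] shift in target axes [  34.2127 -282.7394 -215.9382]
[419.8999 381.3109]
[419.9302 391.2971]
```

View pics/scene7.png

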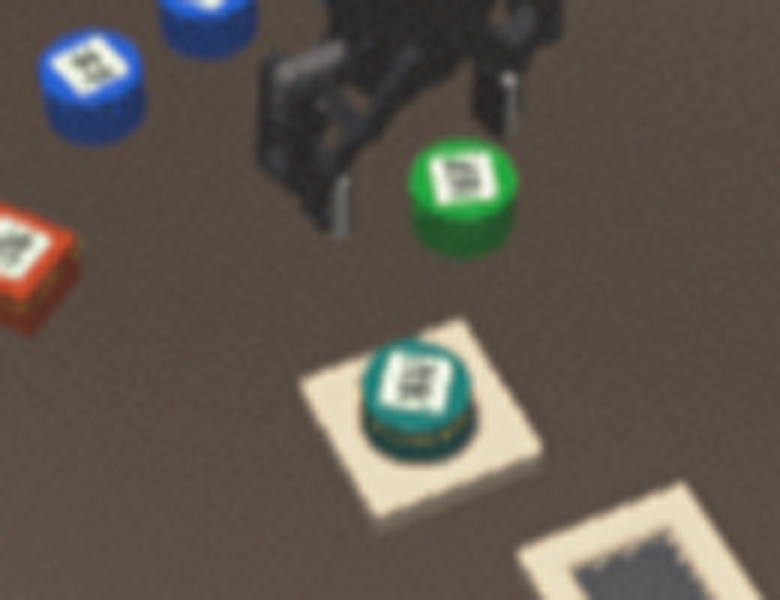

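The tin is seated: its lid is at (417,385) in the crop against (420,381) predicted. Next I'll check whether the arm can reach the tilted end pose, using a quick kinematic fit.

```bash
python3 - <<'E'
from h import *
from scipy.optimize import fsolve
D=[(.3847,.0079,.2746,-.5614,.4047),(.2381,-.4573,.3888,-.2889,.315),(.3186,-.5556,.401,-.2547,.2493),(.4277,-.6195,.4023,-.249,.1851),(.3023,-.5532,.4026,-.249,.2572),(.4045,-.576,.4814,-.0539,.2052),(.4247,-.5855,.4812,-.0539,.1938),(.1919,-.4047,.4824,-.0539,.3542)]
A=[];b=[]
for a,c,x,y,z in D:
    r=np.hypot(x,y); 
    A+= [[1,0,np.sin(a),np.cos(a-c),np.sin(a-c)],[0,1,np.cos(a),-np.sin(a-c),np.cos(a-c)]]; b+=[r,z]
s,res,rk,sv=np.linalg.lstsq(np.array(A),np.array(b),rcond=None); print(s,res,rk,sv); print(np.array(A)@s-b)
c0,c1,L2,P,B=s
for d6 in(.08,.1,.13):
  for tilt in(35,45,50): # degrees below level that window looks = tool tilt
    for dist in(.09,.11):
      e=np.radians(tilt)
      r=np.hypot(.481,.0538)+(dist+.075)*np.cos(e)-.155*np.sin(e); z=.042+(dist+.075)*np.sin(e)+.155*np.cos(e)
      pitch=np.pi/2-e
      g=lambda q:[c0+L2*np.sin(q[0])+P*np.cos(q[0]-q[1])+B*np.sin(q[0]-q[1])+d6*np.cos(pitch)-r, c1+d6+L2*np.cos(q[0])-P*np.sin(q[0]-q[1])+B*np.cos(q[0]-q[1])-d6*np.sin(pitch)-z]
      q,_,ok,_=fsolve(g,[0.2,-.6],full_output=1); print(d6,tilt,dist,r,z,q,"j5",q[0]-q[1]-pitch,ok)
E
```

```text
[0.0323 0.0474 0.5413 0.4152 0.0096] [0.] 5 [4.8745 3.9765 0.4639 0.4326 0.1557]
[ 0.0001  0.0006  0.0006 -0.0002  0.0006 -0.0001 -0.0003  0.0001 -0.0003
 -0.0002  0.0001  0.0002  0.0001  0.0003 -0.0009 -0.0007]
0.08 35 0.09 0.5302551611605291 0.26360867886271633 [ 0.3309 -0.5357] j5 -0.09336135950968005 1
0.08 35 0.11 0.5466382020463089 0.2750802075897373 [ 0.3367 -0.4857] j5 -0.13752760863720315 1
0.08 45 0.09 0.49107048929912306 0.2682741699796952 [ 0.2675 -0.6529] j5 0.13499575792583174 1
0.08 45 0.11 0.505212624922854 0.2824163056034261 [ 0.2636 -0.6059] j5 0.084137420928038 1
0.08 50 0.09 0.471322488402095 0.26802941261604496 [ 0.2426 -0.7125] j5 0.256956609839901 1
0.08 50 0.11 0.4841782405958258 0.28335030147842455 [ 0.233  -0.6672] j5 0.2020570676441561 1
0.1 35 0.09 0.5302551611605291 0.26360867886271633 [ 0.3206 -0.5658] j5 -0.07358353210141555 1
0.1 35 0.11 0.5466382020463089 0.2750802075897373 [ 0.3256 -0.5161] j5 -0.11814144277685323 1
0.1 45 0.09 0.49107048929912306 0.2682741699796952 [ 0.2582 -0.6904] j5 0.16318397495470238 1
0.1 45 0.11 0.505212624922854 0.2824163056034261 [ 0.2529 -0.6437] j5 0.11122649013540853 1
0.1 50 0.09 0.471322488402095 0.26802941261604496 [ 0.235  -0.7536] j5 0.29049699559478837 1
0.1 50 0.11 0.4841782405958258 0.28335030147842455 [ 0.2235 -0.7086] j5 0.2339482225539351 1
0.13 35 0.09 0.5302551611605291 0.26360867886271633 [ 0.3057 -0.6105] j5 -0.043759522624253755 1
0.13 35 0.11 0.5466382020463089 0.2750802075897373 [ 0.3096 -0.5613] j5 -0.08900603012521335 1
0.13 45 0.09 0.49107048929912306 0.2682741699796952 [ 0.2455 -0.7463] j5 0.20643863927670725 1
0.13 45 0.11 0.505212624922854 0.2824163056034261 [ 0.238 -0.7  ] j5 0.15255379069617958 1
0.13 50 0.09 0.471322488402095 0.26802941261604496 [ 0.2258 -0.815 ] j5 0.3426446088570342 1
0.13 50 0.11 0.4841782405958258 0.28335030147842455 [ 0.2111 -0.7702] j5 0.2831672717616137 1
```

```bash
cat > ik.py <<'E'
from h import *
from scipy.optimize import least_squares
c0,c1,L2,P,B=[0.0323,0.0474,0.5413,0.4152,0.0096]
def fk(q,d6=.1,s4=1):
    phi=q[1]-q[2]
    # frame: x along forearm
    F=Ro.from_euler('z',q[0])*Ro.from_euler('y',phi)
    T=F*Ro.from_euler('x',s4*q[3])*Ro.from_euler('y',-q[4])*Ro.from_euler('x',-q[5])
    w=np.array([c0+L2*np.sin(q[1])+P*np.cos(phi)+B*np.sin(phi),0,c1+d6+L2*np.cos(q[1])-P*np.sin(phi)+B*np.cos(phi)])
    w=Ro.from_euler('z',q[0]).apply(w)
    T0=T.as_matrix()
    # tool y at zero: yaw=j1+j6+pi when down -> half turn
    T0=T0@Ro.from_euler('x',np.pi/2*OFF).as_matrix()
    return w+d6*T0[:,0],T0
OFF=0
E
python3 - <<'E'
import ik; from ik import *
q=[.2248,.1919,-.4047,.0024,-.9632,-.2256]
for o in(0,1,2,3):
    ik.OFF=o; p,T=ik.fk(q); print(o,p,T[:,1])
E
```

```text
0 [0.4732 0.1084 0.3534] [0.0021 1.     0.0044]
1 [0.4732 0.1084 0.3534] [ 0.9999 -0.0022  0.0103]
2 [0.4732 0.1084 0.3534] [-0.0021 -1.     -0.0044]
3 [0.4732 0.1084 0.3534] [-0.9999  0.0022 -0.0103]
```

```bash
python3 - <<'E'
from cell import *
from h import *
g=[grab_frame(c)["frame"][:,:,::-1] for c in("scene","top")]
cv2.imwrite("pics/s8.png",g[0]);cv2.imwrite("pics/t8.png",g[1])
E
```

```text
(no output)
```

View pics/s8.png

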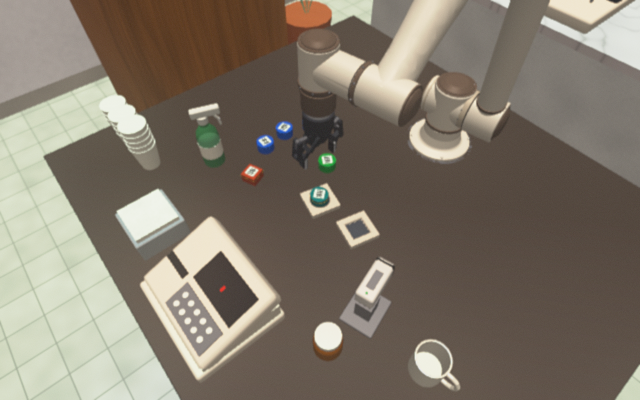

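View pics/t8.png

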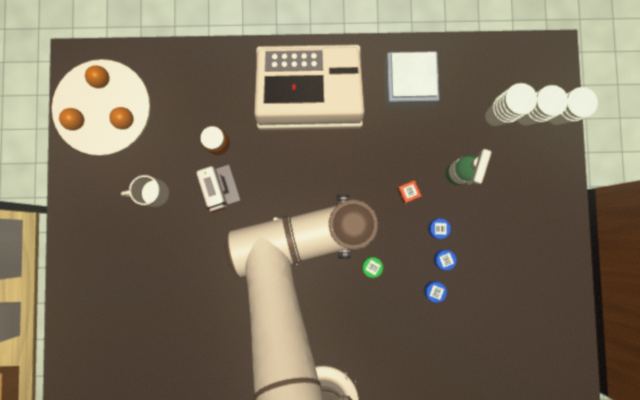

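```bash
python3 - <<'E'
from h import *
D=[(.3847,.0079,.2746,-.5614,.4047),(.2381,-.4573,.3888,-.2889,.315),(.3186,-.5556,.401,-.2547,.2493),(.4277,-.6195,.4023,-.249,.1851),(.3023,-.5532,.4026,-.249,.2572),(.4045,-.576,.4814,-.0539,.2052),(.4247,-.5855,.4812,-.0539,.1938),(.1919,-.4047,.4824,-.0539,.3542)]
J1=[-.8574,-.3027,-.2227,-.2097,-.2094,.2248,.2248,.2248]
A=[];b=[]
for (a,c,x,y,z),j in zip(D,J1):
    r=np.cos(j)*x+np.sin(j)*y; print("lat",-np.sin(j)*x+np.cos(j)*y)
    for s in (1,): A+= [[1,0,np.sin(a),np.cos(c),np.sin(c)],[0,1,np.cos(a),np.sin(c),-np.cos(c)]]; b+=[r,z]
s,res,rk,sv=np.linalg.lstsq(np.array(A),np.array(b),rcond=None); print("coupled",s); print(np.array(A)@s-b)
A=[]
for a,c,x,y,z in D: A+= [[1,0,np.sin(a),np.cos(a-c),np.sin(a-c)],[0,1,np.cos(a),-np.sin(a-c),np.cos(a-c)]]
s,res,rk,sv=np.linalg.lstsq(np.array(A),np.array(b),rcond=None); print("unc",s); print(np.array(A)@s-b)
E
```

```text
lat -0.15974628202780697
lat -0.1598644809938858
lat -0.1598437374267599
lat -0.1597998833768569
lat -0.15987111040035445
lat -0.15985335381290705
lat -0.15980877153313713
lat -0.16007626521175655
coupled [0.0558 0.2286 0.3741 0.4086 0.1464]
[ 0.0018  0.0275 -0.0112 -0.0347 -0.0044 -0.0054  0.0133  0.0274 -0.0076
 -0.0107  0.0087  0.0219  0.0125  0.0278 -0.0131 -0.0539]
unc [0.0014 0.0402 0.5608 0.422  0.0003]
[ 0.0001  0.0003  0.0006 -0.      0.0006 -0.0001 -0.0001  0.     -0.0003
 -0.     -0.0001  0.0001 -0.      0.0001 -0.0007 -0.0004]
```

```bash
cat > ik.py <<'E'
from h import *
from scipy.optimize import least_squares
c1,L2,L3,LAT=0.0402,.5608,.422,-.16
LO=np.array([-3.14,-1.21,-1.07,-3.16,-2.99,-3.1]);HI=np.array([3.14,2.06,1.41,2.05,-.16,3.1])
S={"d6":.1,"s4":1}
def fk(q):
    phi=q[1]-q[2]; d6=S["d6"]
    Z=Ro.from_euler('z',q[0]); W=Z*Ro.from_euler('y',phi)*Ro.from_euler('x',S["s4"]*q[3])
    T=W*Ro.from_euler('y',-q[4])*Ro.from_euler('x',-q[5]-np.pi/2)
    w=Z.apply([L2*np.sin(q[1])+L3*np.cos(phi),0,c1+d6+L2*np.cos(q[1])-L3*np.sin(phi)])+W.apply([0,LAT,0])
    M=T.as_matrix(); return w+d6*M[:,0],M
def ik(p,R,q0):
    g=lambda q:(lambda a:np.r_[(a[0]-p)*5,Ro.from_matrix(a[1].T@R).as_rotvec()])(fk(q))
    best=None
    for k in range(12):
        x=np.clip(np.array(q0)+(np.random.RandomState(k).randn(6)*.6*(k>0)),LO+.01,HI-.01)
        r=least_squares(g,x,bounds=(LO,HI))
        if r.cost<1e-8 and (best is None or np.abs(r.x-q0).sum()<np.abs(best-q0).sum()): best=r.x
    return best
E
python3 - <<'E'
from ik import *; import ik
for q,p in(([.2248,.1919,-.4047,.0024,-.9632,-.2256],[.4824,-.0539,.3542]),([-.8574,.3847,.0079,0,-1.194,-.2586],[.2746,-.5614,.4047])):
    a=fk(q); print(a[0],p,a[1][:,1])
sx=lambda d:np.array([np.cos(np.radians(d)),np.sin(np.radians(d)),0])
up=np.array([0,0,1.])
def target(psi,til,dist,lid=np.array([.481,-.0538,.042])):
    e=np.radians(til);X=np.cos(e)*sx(psi)+np.sin(e)*up;Zs=-np.sin(e)*sx(psi)+np.cos(e)*up;Y=np.cross(Zs,X)
    c=lid+(dist+.075)*X; return c+.155*Zs, frame(-Zs,Y), c
qg=ik.ik(np.array([.608,.279,.28]),frame([0,0,-1],sx(106.7)),[.45,.3,-.3,0,-.9,-1.7]); print("grasp",qg)
for d6 in(.1,.16):
  for s4 in (1,-1):
    S.update(d6=d6,s4=s4)
    for psi in(-100,-75,-50,30,50,70,90,110,130):
      p,R,c=target(psi,42,.1); print(d6,s4,psi,p,c,ik.ik(p,R,qg))
E
```

```text
[ 0.4811 -0.0539  0.3533] [0.4824, -0.0539, 0.3542] [-0.9999  0.0022 -0.0103]
[ 0.2735 -0.5605  0.4047] [0.2746, -0.5614, 0.4047] [-0.4393  0.8984  0.    ]
grasp [ 0.6717  0.562  -0.0278 -0.     -0.9809 -1.9511]
0.1 1 -100 [ 0.4764 -0.0797  0.2743] [ 0.4584 -0.1819  0.1591] [ 0.189   0.3259 -0.779  -0.8527 -0.98    2.1009]
0.1 1 -75 [ 0.4878 -0.0792  0.2743] [ 0.5147 -0.1794  0.1591] [ 0.0491  0.2931 -0.8788 -1.3331 -0.7382  2.1701]
0.1 1 -50 [ 0.4979 -0.074   0.2743] [ 0.5646 -0.1534  0.1591] [-0.1951  0.2738 -0.8957 -1.9953 -0.4784  2.1318]
0.1 1 30 [ 0.5038 -0.0406  0.2743] [0.5936 0.0112 0.1591] [ 0.0848  0.2754 -0.3188  0.799  -0.4079 -0.479 ]
0.1 1 50 [ 0.4979 -0.0336  0.2743] [0.5646 0.0458 0.1591] [ 0.0321  0.2887 -0.2673  0.9    -0.6898 -0.1069]
0.1 1 70 [ 0.49   -0.0291  0.2743] [0.5255 0.0684 0.1591] [ 0.0195  0.3079 -0.241   0.8875 -0.9355  0.1505]
0.1 1 90 [ 0.481  -0.0275  0.2743] [0.481  0.0763 0.1591] [ 0.0301  0.3293 -0.2265  0.8227 -1.1492  0.3748]
0.1 1 110 [ 0.472  -0.0291  0.2743] [0.4365 0.0684 0.1591] [ 0.0573  0.3501 -0.2255  0.7217 -1.3253  0.5948]
0.1 1 130 
[... 2395 characters left out ...]
.2626 -0.9631  2.0306 -0.5181  2.0411]
0.16 -1 30 [ 0.5038 -0.0406  0.2743] [0.5936 0.0112 0.1591] [ 0.0122  0.2563 -0.3716 -0.9023 -0.4305 -0.3204]
0.16 -1 50 [ 0.4979 -0.0336  0.2743] [0.5646 0.0458 0.1591] [-0.0505  0.2871 -0.3115 -0.944  -0.7193  0.0101]
0.16 -1 70 [ 0.49   -0.0291  0.2743] [0.5255 0.0684 0.1591] [-0.065   0.3256 -0.2634 -0.8962 -0.9658  0.2438]
0.16 -1 90 [ 0.481  -0.0275  0.2743] [0.481  0.0763 0.1591] [-0.0499  0.3657 -0.2232 -0.8097 -1.1756  0.4513]
0.16 -1 110 [ 0.472  -0.0291  0.2743] [0.4365 0.0684 0.1591] [-0.0137  0.4029 -0.1967 -0.6968 -1.3456  0.6569]
0.16 -1 130 [ 0.4641 -0.0336  0.2743] [0.3974 0.0458 0.1591] [ 0.0376  0.4338 -0.1913 -0.5599 -1.4686  0.8715]
```

send_rows(series=[-2,-8,20,6.7,0,0,85,0,0,0,6.7,0,0,85,0,0,0,6.7,0,0,85,0,0,0,6.7,0,0,85,0,0,0,6.7,0,0,85,0,0,0,6.7,0,0,85,0,0,0,6.7,0,0,85,0,0,0,6.7,0,0,85])

```text
t: 9.37
eef_pos: [0.4888, -0.0339, 0.3479]
ee_rot: [-0.218, 0.674, 0.219, 0.671]
contact_force: [0.6, -0.8, 0.3]
finger_gap: 0.0849
```

send_rows(series=[0,0,0,6.7,0,0,85,0,0,0,6.7,0,0,85,0,0,0,6.3,0,0,85,0,0,0,0,0,0,85])

```text
t: 9.7
eef_pos: [0.4888, -0.0339, 0.3481]
ee_rot: [-0.102, 0.701, 0.102, 0.699]
contact_force: [0.0, 0.7, 0.5]
finger_gap: 0.085
```

```bash
python3 - <<'E'
from cell import *
from h import *
sx=np.array([np.cos(np.radians(16.7)),np.sin(np.radians(16.7)),0]); sy=np.array([-sx[1],sx[0],0])
delta(arm.get_obs(),[.608,.279,.354],frame([0,0,-1],sy))
E
```

```text
pos [ 0.4888 -0.0339  0.3481] F [0.0386 0.7238 0.4843] gap 0.08501191532693561 t 9.7 q [ 0.2628  0.2092 -0.3982 -0.0005 -0.9668 -1.5446]
axes x [-0.0034 -0.0005 -1.    ] y [-0.2847  0.9586  0.0005] z [ 0.9586  0.2847 -0.0034]
shift(mm, current axes) [ -6.5088 266.0653 203.3399]
rotvec deg [-0.1605 -0.1966 -0.0292] shift in target axes [ -5.9449 265.4913 204.1059]
```

send_rows(series=[-2,18,14,0,0,0,85,-2,32,24,0,0,0,85,-2,32,24,0,0,0,85,0,32,24,0,0,0,85,0,32,24,0,0,0,85,0,32,24,0,0,0,85,0,32,24,0,0,0,85,0,30,24,0,0,0,85])

```text
t: 10.37
eef_pos: [0.5949, 0.2503, 0.3542]
ee_rot: [-0.104, 0.7, 0.103, 0.699]
contact_force: [1.3, -0.1, -0.4]
finger_gap: 0.0847
```

send_rows(series=[0,26,21,0,0,0,85,0,0,0,0,0,0,85,0,0,0,0,0,0,85,0,0,0,0,0,0,85])

```text
t: 10.7
eef_pos: [0.6071, 0.2789, 0.3541]
ee_rot: [-0.103, 0.701, 0.103, 0.699]
contact_force: [0.6, 0.2, 0.1]
finger_gap: 0.0849
```

```bash
python3 - <<'E'
from cell import *
from h import *
sx=np.array([np.cos(np.radians(16.7)),np.sin(np.radians(16.7)),0]); sy=np.array([-sx[1],sx[0],0])
f=grab_frame("scene");t=grab_frame("top")
delta(arm.get_obs(),[.608,.279,.354],frame([0,0,-1],sy))
cv2.imwrite("pics/s9.png",cv2.resize(f["frame"][200:345,300:450,::-1],None,fx=4,fy=4,interpolation=cv2.INTER_CUBIC))
cv2.imwrite("pics/t9.png",cv2.resize(t["frame"][120:240,150:270,::-1],None,fx=5,fy=5,interpolation=cv2.INTER_CUBIC))
E
```

```text
pos [0.6071 0.278  0.3553] F [ 0.1998 -0.0782  0.3155] gap 0.0852553973473332 t 10.8 q [ 0.671   0.4914  0.0531 -0.0001 -1.1339 -1.9511]
axes x [-0.0012 -0.0008 -1.    ] y [-0.2866  0.9581 -0.0004] z [ 0.9581  0.2866 -0.0014]
shift(mm, current axes) [1.2953 0.7193 1.1677]
rotvec deg [-0.0463 -0.0778  0.025 ] shift in target axes [1.2972 0.7178 1.1666]
```

View pics/s9.png

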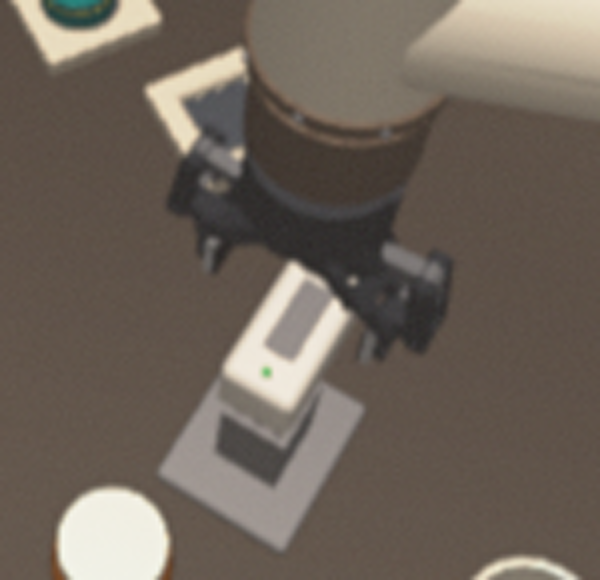

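View pics/t9.png

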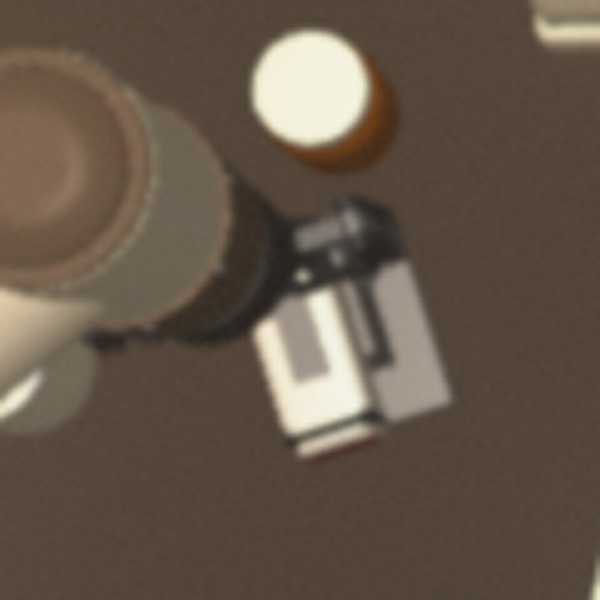

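```bash
python3 - <<'E'
from cell import *
from h import *
f=grab_frame("scene");t=grab_frame("top")
for z in(.2,.185,.152): print(z,(proj(f,[.608,.279,z])-[300,200]+.5)*4,(proj(t,[.608,.279,z])-[150,120]+.5)*5)
E
```

```text
0.2 [295.7392 299.5222] [265.8115 294.1509]
0.185 [292.7645 312.1309] [273.4121 298.0787]
0.152 [286.5056 338.6605] [289.4274 306.355 ]
```

send_rows(series=[20,0.5,1,0,0,0,85,20,0,0,0,0,0,85,18,0,0,0,0,0,85,10,0,0,0,0,0,85,3,0,0,0,0,0,85,0,0,0,0,0,0,85,0,0,0,0,0,0,85])

```text
t: 11.48
eef_pos: [0.6086, 0.2798, 0.2859]
ee_rot: [-0.102, 0.699, 0.103, 0.7]
contact_force: [-0.5, 1.1, 0.1]
finger_gap: 0.0851
```

```bash
python3 - <<'E'
from cell import *
from h import *
sx=np.array([np.cos(np.radians(16.7)),np.sin(np.radians(16.7)),0]); sy=np.array([-sx[1],sx[0],0])
f=grab_frame("scene")
delta(arm.get_obs(),[.608,.279,.284],frame([0,0,-1],sy))
cv2.imwrite("pics/s10.png",cv2.resize(f["frame"][220:345,320:430,::-1],None,fx=5,fy=5,interpolation=cv2.INTER_CUBIC))
E
```

```text
pos [0.6086 0.28   0.2862] F [ 0.0366  0.3658 -0.4264] gap 0.08487984118650703 t 11.5333 q [ 0.6721  0.5537 -0.0248  0.0006 -0.9897 -1.9523]
axes x [ 0.0023  0.0012 -1.    ] y [-0.2869  0.958   0.0005] z [0.958  0.2869 0.0026]
shift(mm, current axes) [ 2.2378 -0.7542 -0.8829]
rotvec deg [-0.0304  0.1489 -0.0295] shift in target axes [ 2.2405 -0.7526 -0.8775]
```

View pics/s10.png

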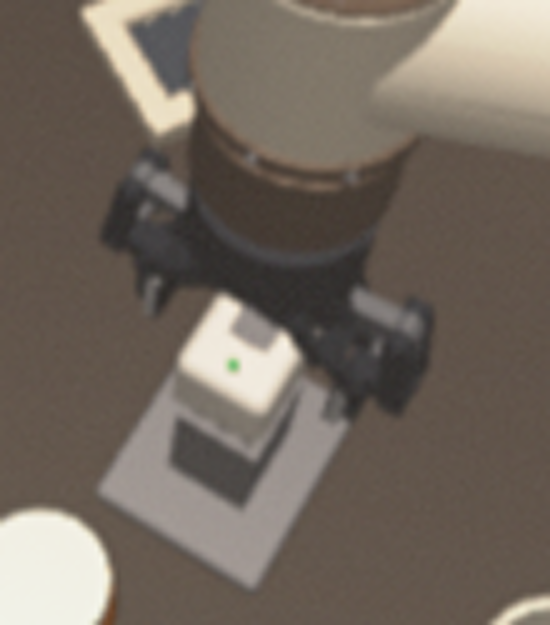

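The fingers straddle the head, with tips at about (150,300) and (340,410) in the crop. Gripping.

send_rows(series=[1,0,0,0,0,0,30,0,0,0,0,0,0,30,0,0,0,0,0,0,30,0,0,0,0,0,0,30,0,0,0,0,0,0,30,0,0,0,0,0,0,30,0,0,0,0,0,0,30], squeeze=80)

```text
t: 12.12
eef_pos: [0.6085, 0.2802, 0.2845]
ee_rot: [-0.102, 0.699, 0.103, 0.7]
contact_force: [0.6, 1.0, 3.2]
finger_gap: 0.0449
```

send_rows(series=[-3,0,0,0,0,0,30,-8,0,0,0,0,0,30,-15,0,0,0,0,0,30,-15,0,0,0,0,0,30,-15,0,0,0,0,0,30,-15,0,0,0,0,0,30,-15,0,0,0,0,0,30,-4,0,0,0,0,0,30])

```text
t: 12.78
eef_pos: [0.6084, 0.2799, 0.3764]
ee_rot: [-0.102, 0.699, 0.103, 0.701]
contact_force: [0.2, 0.6, -0.8]
finger_gap: 0.0448
```

```bash
python3 - <<'E'
from cell import *
from h import *
f=grab_frame("scene")
sx=np.array([np.cos(np.radians(16.7)),np.sin(np.radians(16.7)),0]); sy=np.array([-sx[1],sx[0],0])
delta(arm.get_obs(),[.608,.279,.386],frame([0,0,-1],sy))
cv2.imwrite("pics/s11.png",cv2.resize(f["frame"][180:345,300:450,::-1],None,fx=4,fy=4,interpolation=cv2.INTER_CUBIC))
E
```

```text
pos [0.6084 0.2798 0.376 ] F [ 1.1151 -0.5754 -1.001 ] gap 0.04536747963663149 t 12.8333 q [ 0.6722  0.4788  0.0853  0.0004 -1.174  -1.9524]
axes x [ 0.0028  0.0018 -1.    ] y [-0.2867  0.958   0.0009] z [0.958  0.2867 0.0032]
shift(mm, current axes) [-10.0004  -0.6877  -0.5567]
rotvec deg [-0.0411  0.1842 -0.0496] shift in target axes [-9.9979 -0.696  -0.5894]
```

View pics/s11.png

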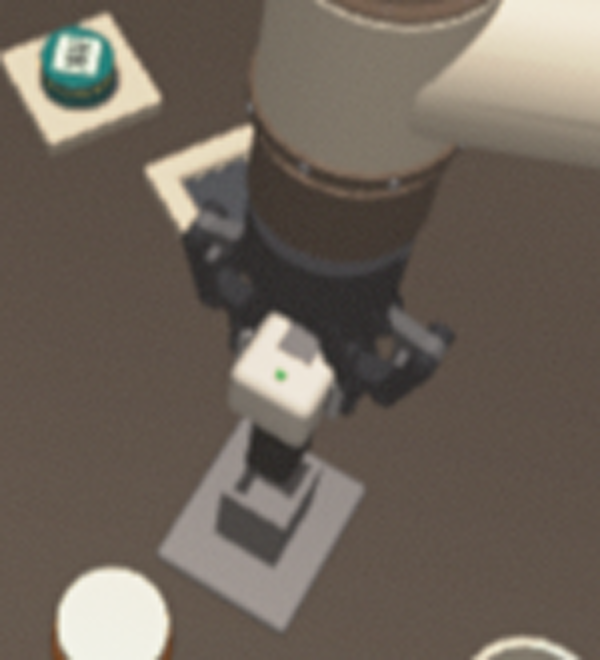

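The scanner is clear of its holder, with the handle foot visibly above the sleeve. Next: yaw 60°, then carry and tilt.

send_rows(series=[-15,0,0,0,0,0,30,0,0,0,-5,0,0,30,0,0,0,-6,0,0,30,0,0,0,-6,0,0,30,0,0,0,-6,0,0,30,0,0,0,-6,0,0,30,0,0,0,-6,0,0,30,0,0,0,-6,0,0,30])

```text
t: 13.5
eef_pos: [0.6079, 0.2797, 0.3869]
ee_rot: [-0.342, 0.62, 0.343, 0.617]
contact_force: [0.2, -0.1, -1.7]
finger_gap: 0.0454
```

send_rows(series=[0,0,0,-6,0,0,30,0,0,0,-6,0,0,30,0,0,0,-5,0,0,30,0,0,0,-2,0,0,30,0,0,0,0,0,0,30])

```text
t: 13.92
eef_pos: [0.6079, 0.2797, 0.387]
ee_rot: [-0.438, 0.556, 0.439, 0.554]
contact_force: [0.1, 0.2, -2.6]
finger_gap: 0.0455
```

```bash
cat > tg.py <<'E'
from ik import *
sx=lambda d:np.array([np.cos(np.radians(d)),np.sin(np.radians(d)),0])
up=np.array([0,0,1.])
def target(psi,til,dist,lid=np.array([.481,-.0538,.042]),off=.1535):
    e=np.radians(til);X=np.cos(e)*sx(psi)+np.sin(e)*up;Zs=-np.sin(e)*sx(psi)+np.cos(e)*up;Y=np.cross(Zs,X)
    c=lid+(dist+.075)*X; return c+off*Zs, frame(-Zs,Y), c
E
python3 - <<'E'
from cell import *
from tg import *
p,R,c=target(76.7,45,.1); print(p,c)
delta(arm.get_obs(),p,R)
delta(arm.get_obs(),p,frame([0,0,-1],sx(166.7)))
E
```

```text
[ 0.4845 -0.039   0.2743] [0.5095 0.0666 0.1657]
pos [0.6079 0.2797 0.387 ] F [ 0.1047  0.1732 -2.5922] gap 0.04549690631727022 t 13.9167 q [ 0.6722  0.4722  0.1029 -0.0007 -1.2046 -0.9047]
axes x [-0.0029 -0.0014 -1.    ] y [-0.973   0.2306  0.0025] z [ 0.2306  0.973  -0.002 ]
shift(mm, current axes) [ 113.5388   46.3305 -338.3782]
rotvec deg [ -0.086  -45.1158  -0.1208] shift in target axes [-159.6931   46.8    -319.132 ]
pos [0.6079 0.2797 0.387 ] F [ 0.1047  0.1732 -2.5922] gap 0.04549690631727022 t 13.9167 q [ 0.6722  0.4722  0.1029 -0.0007 -1.2046 -0.9047]
axes x [-0.0029 -0.0014 -1.    ] y [-0.973   0.2306  0.0025] z [ 0.2306  0.973  -0.002 ]
shift(mm, current axes) [ 113.5388   46.3305 -338.3782]
rotvec deg [-0.0324 -0.1158 -0.1408] shift in target axes [ 112.7404   46.8    -338.5805]
```

send_rows(series=[0,2,-18,0,0,0,30,0,5,-34,0,0,0,30,0,5,-34,0,0,0,30,0,5,-34,0,0,0,30,0,5,-34,0,0,0,30,0,5,-34,0,0,0,30,0,5,-34,0,0,0,30,0,5,-34,0,0,0,30])

```text
t: 14.58
eef_pos: [0.5119, 0.0378, 0.388]
ee_rot: [-0.438, 0.555, 0.438, 0.554]
contact_force: [0.8, -1.1, -0.5]
finger_gap: 0.0453
```

send_rows(series=[0,5,-34,0,0,0,30,0,4,-32,0,0,0,30,0,0,-16,0,0,0,30,0,0,0,0,0,0,30,0,0,0,0,-3,0,30,0,0,0,0,-5,0,30,0,0,0,0,-5,0,30,0,0,0,0,-5,0,30])

```text
t: 15.25
eef_pos: [0.4856, -0.0375, 0.3882]
ee_rot: [-0.363, 0.46, 0.503, 0.635]
contact_force: [-0.4, 0.2, -3.0]
finger_gap: 0.045
```

```bash
python3 - <<'E'
from cell import *
from tg import *
p,R,c=target(76.7,45,.1)
delta(arm.get_obs(),p,R)
E
```

```text
pos [ 0.4856 -0.0375  0.3882] F [-0.4355  0.2028 -2.9941] gap 0.045038542319977996 t 15.25 q [ 0.1612  0.16   -0.238  -0.3355 -1.0726 -0.2473]
axes x [ 0.0711  0.3046 -0.9498] y [-0.9731  0.2305  0.0011] z [0.2193 0.9242 0.3128]
shift(mm, current axes) [107.7031   0.5587 -37.2692]
rotvec deg [ -0.0579 -26.7733  -0.0401] shift in target axes [ 79.3682   0.6865 -81.7892]
```

send_rows(series=[0,0,0,0,-5,0,30,0,0,0,0,-5,0,30,0,0,0,0,-5,0,30,0,0,0,0,-5,0,30,0,0,0,0,-5,0,30,0,0,0,0,-1.5,0,30,0,0,0,0,0,0,30,0,0,0,0,0,0,30])

```text
t: 15.92
eef_pos: [0.4856, -0.0384, 0.3882]
ee_rot: [-0.24, 0.304, 0.572, 0.723]
contact_force: [-0.5, 0.1, -1.7]
finger_gap: 0.0453
```

```bash
python3 - <<'E'
from cell import *
from tg import *
p,R,c=target(76.7,45,.1)
delta(arm.get_obs(),p,R)
for n in("scene","top"):
    f=grab_frame(n);cv2.imwrite(f"pics/{n}12.png",f["frame"][:,:,::-1])
E
```

```text
pos [ 0.4856 -0.0384  0.3882] F [-0.538   0.1486 -1.6815] gap 0.0452885750796791 t 15.9167 q [-0.0303  0.1825 -0.1251 -0.8209 -1.2135  0.0786]
axes x [ 0.1607  0.681  -0.7145] y [-0.9729  0.2312  0.0015] z [0.1662 0.6949 0.6997]
shift(mm, current axes) [ 80.8011   0.7476 -80.2704]
rotvec deg [-0.1074 -0.5987 -0.0148] shift in target axes [ 79.9577   0.9197 -81.1087]
```

View pics/scene12.png

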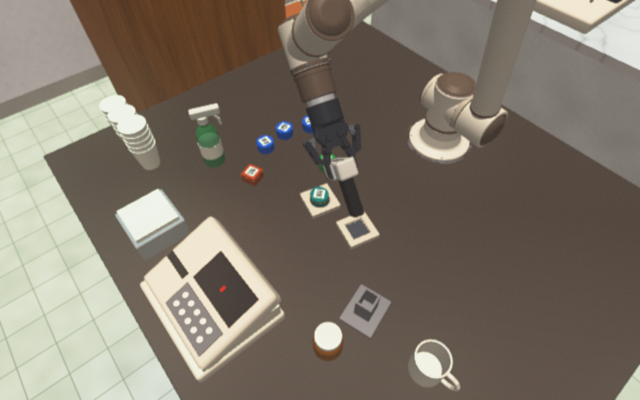

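The scanner is tilted and held above the tin, with its head at about (343,170) and the tin at (319,196). Everything else is undisturbed. Lowering to the 10 cm standoff.

send_rows(series=[8,0,-8,0,-0.6,0,30,14,0,-14,0,0,0,30,14,0,-14,0,0,0,30,14,0,-14,0,0,0,30,14,0,-14,0,0,0,30,10,0.5,-10,0,0,0,30,5,0,-5,0,0,0,30,0,0,0,0,0,0,30])

```text
t: 16.68
eef_pos: [0.4847, -0.0378, 0.2754]
ee_rot: [-0.236, 0.301, 0.574, 0.724]
contact_force: [0.1, 0.5, -2.0]
finger_gap: 0.045
```

send_rows(series=[0,0,0,0,0,0,30,0,0,0,0,0,0,30,0,0,0,0,0,0,30])

```text
t: 16.93
eef_pos: [0.4854, -0.0381, 0.2782]
ee_rot: [-0.238, 0.299, 0.573, 0.725]
contact_force: [-0.1, -0.2, -2.1]
finger_gap: 0.0452
```

```bash
python3 - <<'E'
from cell import *
from tg import *
p,R,c=target(76.7,45,.1)
F={n:grab_frame(n) for n in("scene","top")}
o=arm.get_obs(); delta(o,p,R)
C=Ro.from_quat(o["ee_rot"]).as_matrix(); fl=np.array(o["eef_pos"]); cc=fl+.1535*C[:,0]; X=C[:,2]; w=cc-.075*X
d=np.array([.481,-.0538,.042])-w; print("lid in window frame", d@X,d@C[:,1],d@-C[:,0],"center",cc)
for n,(y,x) in(("scene",(110,270)),("top",(170,260))):
    f=F[n];cv2.imwrite(f"pics/{n}13.png",cv2.resize(f["frame"][y:y+130,x:x+140,::-1],None,fx=5,fy=4.6,interpolation=cv2.INTER_CUBIC))
    s=np.array([5,4.6])
    B=cc+.021*-C[:,0]+.035*X  # top back mid
    for nm,P in(("center",cc),("window",w),("lid",[.481,-.0538,.042]),("foot",cc+.116*C[:,0]),("topback",B)): print(n,nm,(proj(f,P)-[x,y]+.5)*s)
E
```

```text
pos [ 0.4852 -0.0381  0.2779] F [-0.5201  0.2909 -2.002 ] gap 0.04516676215835281 t 17.0333 q [-0.0571  0.3239 -0.2323 -0.918  -1.0715  0.3132]
axes x [ 0.1648  0.6891 -0.7057] y [-0.973   0.2306 -0.002 ] z [0.1614 0.687  0.7085]
shift(mm, current axes) [ 1.8651  0.4583 -3.3052]
rotvec deg [0.058  0.1145 0.1038] shift in target axes [ 1.8725  0.4516 -3.3019]
lid in window frame -0.1036114454210548 0.0009134377830684754 -0.0015145475417008385 center [0.5105 0.0677 0.1696]
scene center [358.9455 405.2079]
scene window [308.167 395.029]
scene lid [250.3332 384.7217]
scene foot [427.6243 600.2727]
scene topback [372.0977 373.0256]
top center [157.181  219.3819]
top window [261.8314 242.8597]
top lid [389.4252 273.1435]
top foot [ 15.0536 195.2526]
top topback [132.8025 212.3492]
```

View pics/scene13.png

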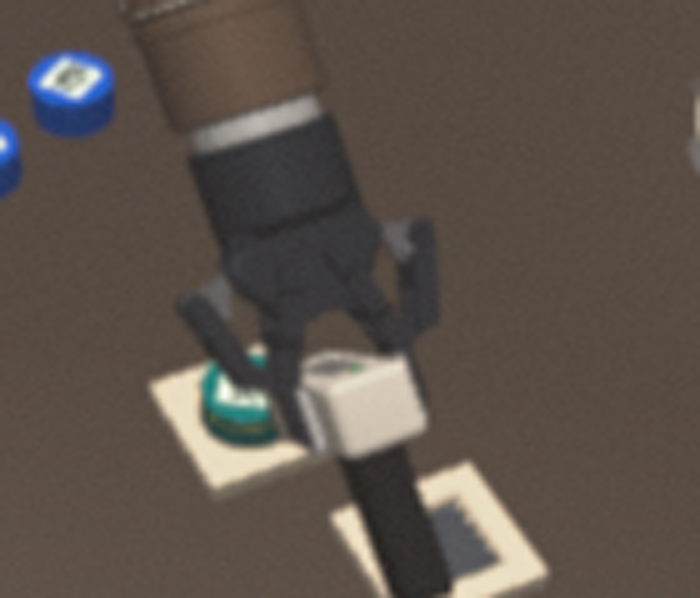

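View pics/top13.png

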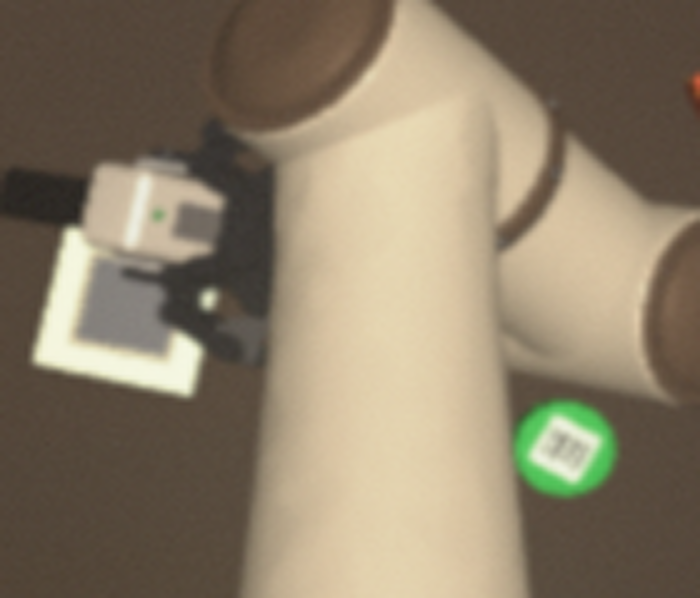

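The images agree with the pose model. The handle foot shows at about (420,600) against (428,600) predicted, and the head's top-back edge at (367,376) against (372,373). The lid is 104 mm ahead of the window and within 2 mm of its axis. I'll settle briefly, then hand in.

send_rows(series=[0,0,0,0,0,0,30,0,0,0,0,0,0,30,0,0,0,0,0,0,30,0,0,0,0,0,0,30,0,0,0,0,0,0,30,0,0,0,0,0,0,30])

```text
t: 17.53
eef_pos: [0.485, -0.0382, 0.277]
ee_rot: [-0.237, 0.3, 0.573, 0.725]
contact_force: [-0.1, -0.3, -1.5]
finger_gap: 0.0449
```

```bash
python3 - <<'E'
from cell import *
from h import *
o=arm.get_obs(); print(o["eef_pos"],o["ee_rot"],o["qvel"],o["finger_gap"],o["t"])
print(order.sign_off())
E
```

```text
[ 0.485  -0.0382  0.277 ] [-0.2368  0.2996  0.5732  0.725 ] [-0.0005  0.0019 -0.0013 -0.0014 -0.0002 -0.0018] 0.04488167671473117 17.5333
the job is handed in; nothing more can be done
None
```

I seated the teal tin lid up in the round recess and let go of it. Then I drew the scanner straight up out of its holder and handed the job in at 17.5 s of 53, still holding it over the tin. The hand-in reports no verdict.

- **Tin:** After release its lid showed within about a pixel of where a seated lid should appear, which is roughly 1 mm. In the last picture it was still in the recess, partly hidden by the gripper.
- **Scanner:** It is turned 45° nose down, and the lid's middle works out about 104 mm ahead of the window and within 2 mm of its line. That comes from the measured arm pose, and the camera pictures agree to within a few millimetres, with no sign of slip in the grip.
- **Stillness and grip:** Joint speeds were near zero at hand-in, with the fingers holding at 45 mm. The head centre was at about 0.17 m and the handle foot at about 0.09 m.
- **Side of approach:** By my fit of the arm's kinematics, joint 5's range ruled out aiming from straight behind the tin, so the scanner looks at it from the left side (+y).
- **Other objects:** The square tin, mug, spray bottle and sugar jar looked undisturbed. I only compared them by eye in a picture taken before the final lowering, and did not measure them.

No check failed. The two cameras disagreed by 2–3 mm on positions, so I used the average.

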